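# Clip the carving gouges back onto their rack in size order

### The job

Put the short and the medium wood-handled gouge from the bench back on the dark wooden rack: press each handle down into its own spring clip until it clicks fully home, blade pointing the same way as the long gouge that already sits there, so that the three stand in order of size: long, medium, short. Leave the carved wooden spoon that lies beside the gouges where it is.

Things in the scene. Friction and masses are not known exactly. Their poses are not given: they have to be found in the camera images.
- short_gouge_mid (a point): Short gouge, 130 mm long in all: octagonal pale wooden handle 90 mm long and 26 mm across flats, lying on one flat, then a brass ferrule and a 40 mm steel blade 12 mm wide. About 90 g. The point is the centre of the handle (half-way along, half-way up, so 13 mm above the bench); x runs along the tool to the blade tip, z up
- short_gouge_tip (a point): Blade tip of the short gouge, on the tool's axis 85 mm from the handle's centre; same axes
- medium_gouge_mid (a point): Medium gouge, 175 mm long in all: the same kind of handle, 110 mm long and 26 mm across flats, and a 65 mm steel blade 17 mm wide. About 120 g. The point is the centre of the handle, 13 mm above the bench; x runs along the tool to the blade tip, z up
- medium_gouge_tip (a point): Blade tip of the medium gouge, on the tool's axis 120 mm from the handle's centre; same axes
- rail: Rack: fixed dark wooden board 110 x 270 mm, 18 mm thick, lying on the bench, with three steel spring clips in a row along its y, 80 mm apart. The clip at its +y end already holds the long gouge (220 mm long, handle 130 mm; fixed), whose blade points to the rack's +x. Origin: centre of the board's underside; z up
- mid_place (a point): Middle clip, free. The point is where a handle's centre lies when fully home, 58 mm above the bench; x: along the seated tool, the way its blade must point; y: towards the long gouge. Two pairs of sprung jaws stand at x = 22 to 30 mm on both sides of the point; fingers fit in the 44 mm gap between. Below the gap: the board's top 40 mm, and two pivot rods (y +-16 mm) 32 mm under the point
- end_place (a point): End clip, free, the same as the middle one, 80 mm from it on the side away from the long gouge. Point and axes alike. Both clips: flared jaw tips 47 mm apart, 31 mm above the point; sprung lips 17 mm apart, 9 mm above it. A handle laid on stops about 19 mm too high; pushed straight down with about 5 to 10 N it parts the lips and snaps onto a hard seat 13 mm under the point
- spoon_mid (a point): Carved wooden spoon lying beside the gouges, not part of the job: 170 mm long, up to 46 mm wide, 16 mm high. The point is in the handle, 8 mm above the bench; x runs along it to the bowl, whose centre is 68 mm away
Not all that is in view belongs to the job. What is shaped like the part that bears medium_gouge_mid but green or pink is not meant. Leave any turquoise look-alike of the part that bears short_gouge_mid alone.

How it is judged:
By the outcome, as a careful person would: the job done as asked, in the order asked, and still so for the second after the job is handed in, with the robot touching nothing.
It also fails if it takes over 58 s, if anything falls off the work surface, if the arm or the gripper's body presses on something with over 40 N, if the wrist force passes 120 N, or if a joint passes its speed limit or range.

### The arm

A 6-joint arm with a two-finger parallel gripper is mounted at the origin on the work surface. World frame = base frame: x ahead of the robot, y to its left, z up, the work surface at z = 0. Lengths are in mm, angles in rad, forces in N, time in s.
With the tool pointing down it reaches from about 275 to 1000 mm from the base axis. Payload 8.4 kg.
Tool frame: the origin (TCP) lies midway between the tips of the shut fingers; the grasp point (between the pads) lies 19 mm behind it; z points along the fingers, y is the line along which they close (so a half turn about z gives the same grasp; the last joint's range is limited). The gripper opens to 85 mm and grips with 20 to 120 N. Pads are 22 mm wide; open, the fingers measure 114 mm over their backs; the gripper's body (76 mm by 85 mm) begins 54 mm behind the grasp point. The pads swing forward as they close: fully open they stand 13 mm farther back than shut.
Start: joints at [-1.196, 0.353, 1.633, -0, 1.155, -0.002], TCP at [229.965, -581.157, 231.281] pointing down, gripper open.
Joint ranges: [-2.63, 2.63], [-0.92, 2.1], [0.06, 2.66], [-1.3, 4.44], [0, 2.69], [-3.02, 3.02]. Speed limits (rad/s): [2.22, 2.22, 2.79, 3.14, 3.14, 3.14].

### API

Orientations are given as [roll, pitch, yaw] about the fixed x, y, z axes, in that order (R = Rz(yaw) Ry(pitch) Rx(roll)).
In Python, from rig import monitor, imaging, r gives the robot as it stands.
- The arm moves only by the tool drive_tool, never from a script. Its argument "plan" is a list of rows, each an object of numbers: "x", "y", "z": the shift along the tool's x, y, z in units of 50 mm (1.0 is 50 mm); "ax", "ay", "az": the turn, a rotation vector about the tool's x, y, z in units of 6 degrees (1.0 is 6 degrees); "hand": the finger opening in mm, from 0 to 85.4. In form: [{"x": .., "y": .., "z": .., "ax": .., "ay": .., "az": .., "hand": ..}, ...]. A call has 1 to 8 rows; each row is the pose to reach, as a shift and turn from the pose commanded when the call began, along the tool's axes at that moment; what a row does not reach only later rows make up. A row lasts 1/10 s, in which the tool goes at most 50 mm and 8.59 degrees, less where a joint would pass 70% of its speed; a pose out of reach is approached as far as the arm can. A call with a gripper value outside its range is refused whole. The fingers move at their own pace and stop on an object; "grip_force" is the grip in N (left out, the last holds). Time passes only in rows, so rows that repeat a pose let the fingers close. It gives the time, the measured TCP pose, the force, the opening and the grip force at its end, in the units of the state.
- monitor.sense(): the state, without advancing time (a new reading comes with each control period).
- imaging.grab_frame(name): name is "scene" or "top"; returns the picture (384x512x3 uint8, red, green, blue); there is no depth.
- imaging.camera_info(name): a dict with "mtx" (3x3 intrinsics, pixels), "dist" ([k1, k2, p1, p2, k3] as OpenCV has them; the pictures are not rectified), "R" (3x3) and "t" (3): a world point X has camera coordinates R X + t. Camera axes: x right, y down, z forward; pixel columns grow to the right and rows downward; lengths in mm; the calibration is good to about 2 mm. A picture is of the moment at which its call begins. camera_info takes no time and is no camera call.
- r.sign_off(): hands the job in; it is judged then, once.
The state is a dict: "clock": time; "qpos": joint angles; "qvel": joint speeds; "joint_efforts": joint torques, N m; "eef_pos": TCP position; "tcp_rot": TCP orientation; "contact_force": force on the tool from outside, world axes, zero at the start; "wrist_torque": the same for the moment, N m; "opening": opening from 0.0 (shut) to 1.0 (fully open); "grasp_force": force on a finger pad.
Only numpy, scipy, OpenCV 4.12 (cv2) and the standard library are available. Lean on these libraries where they do the work, as an engineer would, in place of code of your own. Each camera call takes 0.05 s, during which the arm holds its last target. There are 200 camera calls.

## Working session

There is one attempt and no reset: what is moved stays moved. The work goes in short steps, Python scripts to look and compute and a tool call to move; the robot and the scene stay as the last step left them, time stands still between calls to the robot, and variables do not carry over. Pictures are saved under pics/ and viewed, at most 10 in all, crops included, and the job is handed in when it is done.

Besides the shell and the picture viewer there is one more tool, called after ">>>" as name(argument=value, ...) on one line, values as JSON. drive_tool: Moves the arm, as the interface text tells. Its arguments: {"type":"object","properties":{"plan":{"type":"array","items":{"type":"object","properties":{"x":{"type":"number"},"y":{"type":"number"},"z":{"type":"number"},"ax":{"type":"number"},"ay":{"type":"number"},"az":{"type":"number"},"hand":{"type":"number"}}}},"grip_force":{"type":"number"}},"required":["plan"]}

```bash
ls; mkdir -p pics; python3 - <<'E'
from rig import monitor, imaging, r
import cv2,numpy as np
np.set_printoptions(suppress=True,precision=3)
for n in("scene","top"):
    f=imaging.grab_frame(n); cv2.imwrite(f"pics/{n}0.png",f[:,:,::-1])
    c=imaging.camera_info(n); print(n,c["mtx"],c["dist"],c["R"],c["t"])
print(monitor.sense())
E
```

```text
pics
scene [[417.067   0.    254.275]
 [  0.    417.067 185.996]
 [  0.      0.      1.   ]] [-0.093  0.     0.     0.     0.   ] [[-0.225  0.974  0.013]
 [ 0.827  0.198 -0.526]
 [-0.515 -0.107 -0.851]] [ 139.919 -319.898 1214.731]
top [[369.939   0.    251.015]
 [  0.    369.939 188.166]
 [  0.      0.      1.   ]] [-0.034  0.     0.     0.     0.   ] [[ 0.011 -1.    -0.009]
 [-0.997 -0.01  -0.071]
 [ 0.071  0.009 -0.997]] [-35.886 446.197 939.054]
{'clock': 0.1, 'qpos': array([-1.196,  0.354,  1.634, -0.   ,  1.155, -0.002]), 'qvel': array([-0.001, -0.   , -0.001,  0.   , -0.   ,  0.001]), 'joint_efforts': array([ -0.001, -60.636, -34.282,  -0.   ,   0.004,  -0.   ]), 'eef_pos': array([ 229.8  , -580.772,  230.641]), 'tcp_rot': array([-3.14 ,  0.   ,  0.377]), 'contact_force': array([0.179, 0.861, 0.132]), 'wrist_torque': array([-0.017,  0.003, -0.012]), 'grasp_force': 0.0, 'opening': 1.0019966194201666}
```

View pics/scene0.png

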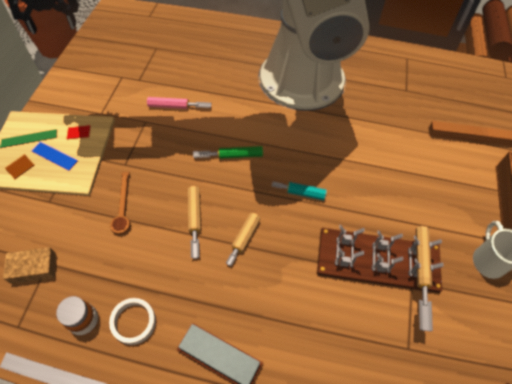

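View pics/top0.png

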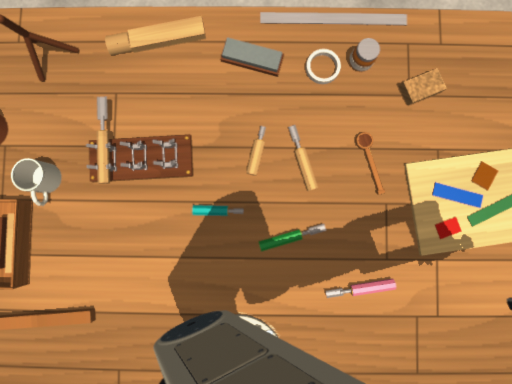

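The top view shows the short gouge (handle near 256,158, tip 262,127), the medium gouge (handle near 307,172, tip 292,127) and the rack around (140,158), with the long gouge at its left (+y) end and its blade pointing up (+x). The green, pink and turquoise tools are decoys. I'll zoom in next.

```bash
python3 - <<'E'
import cv2,numpy as np
t=cv2.imread("pics/top0.png"); s=cv2.imread("pics/scene0.png")
def c(i,x,y,w,h,k): return cv2.resize(i[y:y+h,x:x+w],None,fx=k,fy=k,interpolation=cv2.INTER_CUBIC)
a=c(t,80,90,120,100,3.3333);b=c(t,235,110,100,83,4);d=c(s,310,215,140,117,2.857);e=c(s,170,175,100,83,4)
def fit(i): return cv2.resize(i,(400,300)) if abs(i.shape[1]/i.shape[0]-4/3)<.01 else cv2.copyMakeBorder(i,0,max(0,334-i.shape[0]),0,max(0,400-i.shape[1]),0)[:334,:400]
g=[cv2.copyMakeBorder(i[:290,:400],0,max(0,290-i.shape[0]),0,max(0,400-i.shape[1]),cv2.BORDER_CONSTANT) for i in (a,b,d,e)]
a=c(t,80,90,120,90,10/3);b=c(t,235,110,100,75,4);d=c(s,310,220,140,105,20/7);e=c(s,170,180,120,90,10/3)
cv2.imwrite("pics/zoom.png",np.vstack([np.hstack([a,b]),np.hstack([d,e])]))
h=cv2.cvtColor(t,cv2.COLOR_BGR2HSV)
for p in [(256,160),(307,172),(103,160),(280,150),(230,160),(330,170)]: print(p,h[p[1],p[0]],t[p[1],p[0]])
h=cv2.cvtColor(s,cv2.COLOR_BGR2HSV)
for p in [(194,205),(247,228),(424,255),(220,220),(170,200)]: print(p,h[p[1],p[0]],s[p[1],p[0]])
E
```

```text
(256, 160) [ 18 136 241] [112 191 241]
(307, 172) [ 20 132 247] [119 203 247]
(103, 160) [ 17 138 232] [106 179 232]
(280, 150) [ 14 157 188] [ 72 127 188]
(230, 160) [ 14 158 189] [ 72 127 189]
(330, 170) [ 14 158 198] [ 75 134 198]
(194, 205) [ 20 142 243] [108 196 243]
(247, 228) [ 19 141 243] [109 195 243]
(424, 255) [ 18 146 236] [101 182 236]
(220, 220) [ 14 172 182] [ 59 116 182]
(170, 200) [ 14 173 180] [ 58 115 180]
```

View pics/zoom.png

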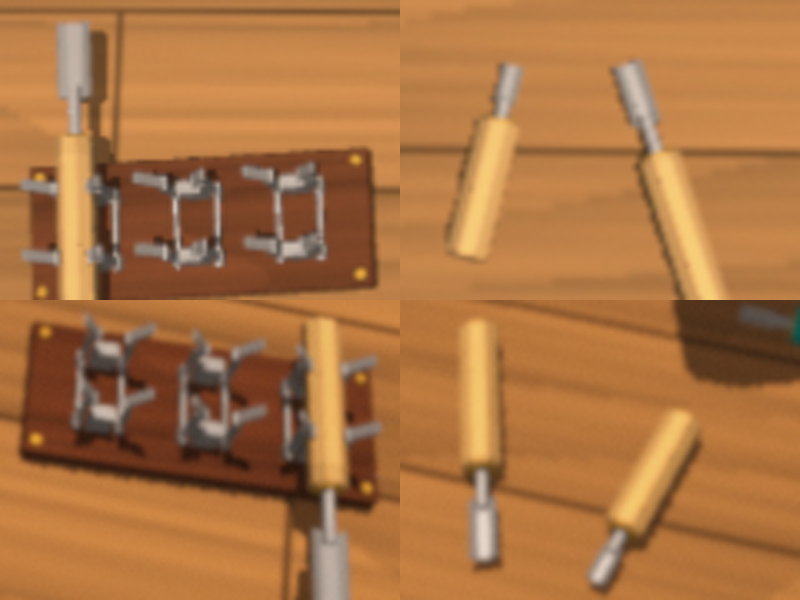

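```bash
cat >v.py <<'E'
from rig import imaging
import cv2,numpy as np
from scipy.optimize import minimize
np.set_printoptions(suppress=True,precision=2)
CI={n:imaging.camera_info(n) for n in("scene","top")}
def proj(n,P):
    c=CI[n]; return cv2.projectPoints(np.float64(P).reshape(-1,1,3),cv2.Rodrigues(np.float64(c["R"]))[0],np.float64(c["t"]),np.float64(c["mtx"]),np.float64(c["dist"]))[0][:,0]
def back(n,p,z):
    c=CI[n]; u=cv2.undistortPoints(np.float64(p).reshape(-1,1,2),np.float64(c["mtx"]),np.float64(c["dist"]))[:,0]
    d=np.c_[u,np.ones(len(u))]@c["R"]; o=-np.asarray(c["R"]).T@c["t"]; return o+d*((z-o[2])/d[:,2])[:,None]
def wood(im):
    h=cv2.cvtColor(im,cv2.COLOR_BGR2HSV); return ((h[...,0]>=16)&(h[...,0]<=24)&(h[...,1]>95)&(h[...,2]>200)).astype(float)
def octo(x,y,yaw,z,L):
    a=np.pi/8+np.arange(8)*np.pi/4; R=13/np.cos(np.pi/8)
    c,s=np.cos(yaw),np.sin(yaw); P=[]
    for e in(-L/2,L/2):
        for t in a: P.append([x+e*c-R*np.cos(t)*s,y+e*s+R*np.cos(t)*c,z+R*np.sin(t)])
    return np.array(P)
def ren(n,P,shape=(384,512)):
    h=cv2.convexHull(np.float32(proj(n,P)))[:,0]; m=np.zeros((shape[0]*4,shape[1]*4),np.uint8)
    cv2.fillConvexPoly(m,np.int32(np.round(((h+.5)*4-.5)*16)),255,shift=4); return cv2.resize(m,shape[::-1],interpolation=cv2.INTER_AREA)/255.
def fit(masks,z,L,x0):
    def prep(n):
        q=proj(n,octo(*x0,z,L+40)); w=np.zeros((384,512)); a=q.min(0).astype(int)-8; b=q.max(0).astype(int)+8; w[a[1]:b[1],a[0]:b[0]]=1; return w
    W={n:prep(n) for n in masks}
    f=lambda p:sum((W[n]*abs(ren(n,octo(p[0],p[1],p[2]/100,z,L))-masks[n])).sum() for n in masks)
    r=minimize(f,[x0[0],x0[1],x0[2]*100],method="Nelder-Mead",options=dict(initial_simplex=[[x0[0]+a,x0[1]+b,x0[2]*100+c] for a,b,c in((0,0,0),(6,0,0),(0,6,0),(0,0,8))],xatol=.05,fatol=.05))
    return r.x/[1,1,100],r.fun,{n:(W[n]*masks[n]).sum() for n in masks}
E
python3 - <<'E'
from v import *
im={n:cv2.imread(f"pics/{n}0.png") for n in CI}; M={n:wood(im[n]) for n in im}
T=np.array([[355,160],[360,274],[40,177],[42,292]],float); T=(T+.5)/(10/3)-.5+[80,90]
S=np.array([[45,332-300],[36,438-300],[360,378-300],[367,488-300]],float); S=(S+.5)/(20/7)-.5+[310,220]
for n,p in(("top",T),("scene",S)): q=back(n,p,18); print(n,q[:,:2].tolist(),q.mean(0))
for nm,L,z,hp,tp in(("short",90,13,(256,158),(262,127)),("medium",110,13,(307,172),(292,127)),("long",130,58,(103,157),(102,100))):
    a=back("top",[hp],z)[0];b=back("top",[tp],z)[0]; x0=[a[0],a[1],np.arctan2(b[1]-a[1],b[0]-a[0])]
    print(nm,x0)
    for k in(["top","scene"],["top"],["scene"]): print(k,*fit({n:M[n] for n in k},z,L,x0))
E
```

```text
top [[576.7267288580838, 139.29940395072254], [487.0653001790635, 133.23035632529928], [561.6682307060752, 388.3553700773148], [470.7193975422902, 382.78397770678777]] [524.04 260.92  18.  ]
scene [[488.2373628673301, 132.9369808976882], [577.0831268401816, 138.73371882115543], [471.8296320909296, 382.25593146489], [561.8401686883528, 388.6530766188057]] [524.75 260.64  18.  ]
short [np.float64(525.5760723082144), np.float64(-43.35169933132286), np.float64(-0.17986558514333104)]
['top', 'scene'] [528.72 -43.69  -0.18] 294.3686274509804 {'top': np.float64(279.0), 'scene': np.float64(313.0)}
['top'] [529.79 -43.09  -0.21] 90.078431372549 {'top': np.float64(279.0)}
['scene'] [520.26 -43.28  -0.14] 188.07450980392156 {'scene': np.float64(313.0)}
medium [np.float64(490.24063434417735), np.float64(-176.0183539816897), np.float64(0.3200243172520184)]
['top', 'scene'] [ 499.78 -175.46    0.32] 301.94117647058823 {'top': np.float64(360.0), 'scene': np.float64(359.0)}
['top'] [ 498.43 -172.83    0.32] 111.65098039215687 {'top': np.float64(360.0)}
['scene'] [ 488.78 -179.31    0.39] 176.48235294117646 {'scene': np.float64(359.0)}
long [np.float64(518.0369898443709), np.float64(339.8014321141476), np.float64(0.06133427279671818)]
['top', 'scene'] [519.17 340.     0.02] 562.1411764705882 {'top': np.float64(437.0), 'scene': np.float64(514.0)}
['top'] [520.38 341.6    0.11] 215.7372549019608 {'top': np.float64(437.0)}
['scene'] [512.13 340.47  -0.  ] 337.0705882352941 {'scene': np.float64(514.0)}
```

```bash
python3 - <<'E'
from v import *
import v
im={n:cv2.imread(f"pics/{n}0.png") for n in CI}
seeds={"short":dict(top=(256,158),scene=(246,229)),"medium":dict(top=(307,172),scene=(194,207)),"long":dict(top=(103,157),scene=(424,255))}
out=[]
for nm,L,z,x0 in(("short",90,13,[526,-43,-.18]),("medium",110,13,[490,-176,.32]),("long",130,58,[519,340,.064])):
    M={}
    for n in im:
        h=cv2.cvtColor(im[n],cv2.COLOR_BGR2HSV)
        m=((h[...,2]>208)&(h[...,1]>95)).astype(np.uint8)
        k,l=cv2.connectedComponents(m,connectivity=4); s=seeds[nm][n]; M[n]=(l==l[s[1],s[0]]).astype(float)
        q=ren(n,octo(*x0,z,L)); print(n,M[n].sum(),q.sum(),cv2.minAreaRect(np.argwhere(M[n])[:,::-1].astype(np.float32)))
    for k in(["top","scene"],["top"],["scene"]): print(nm,k,*fit({n:M[n] for n in k},z,L,x0)[:2])
    if nm!="long":
        for n in im:
            c,u,w,hh=((s:=seeds[nm][n]),)+(0,0,0)
            p=im[n][s[1]-25:s[1]+25,s[0]-25:s[0]+25].copy(); o=p.copy(); o[M[n][s[1]-25:s[1]+25,s[0]-25:s[0]+25]>0]=(255,0,0)
            out.append(cv2.resize(np.hstack([p,o]),(400,200),interpolation=0))
cv2.imwrite("pics/m.png",np.vstack([np.hstack(out[:2]),np.hstack(out[2:])]))
E
```

```text
scene 285.0 507.7725490196078 ((245.2307891845703, 229.34617614746094), (7.690152645111084, 38.07865524291992), 29.744882583618164)
top 271.0 370.32941176470587 ((256.3070983886719, 156.34857177734375), (7.987542152404785, 35.428611755371094), 14.931418418884277)
short ['top', 'scene'] [527.22 -44.02  -0.18] 324.8666666666667
short ['top'] [528.5  -45.07  -0.21] 97.69803921568626
short ['scene'] [519.77 -44.16  -0.12] 214.0156862745098
scene 321.0 543.5803921568628 ((192.5, 206.5), (41.0, 7.0), 90.0)
top 310.0 471.678431372549 ((307.0500183105469, 168.15000915527344), (43.323204040527344, 7.589465618133545), 71.56504821777344)
medium ['top', 'scene'] [ 498.22 -175.04    0.39] 386.06274509803916
medium ['top'] [ 499.6  -174.51    0.31] 162.63529411764705
medium ['scene'] [ 489.16 -179.44    0.42] 211.85098039215688
scene 448.0 867.0627450980392 ((423.8266906738281, 254.53367614746094), (55.280948638916016, 8.888895988464355), 87.1375961303711)
top 413.0 646.5019607843137 ((102.12337493896484, 156.4410400390625), (51.09140396118164, 8.55225658416748), 88.40885925292969)
long ['top', 'scene'] [517.55 341.24  -0.  ] 643.8901960784314
long ['top'] [518.   341.58   0.09] 232.921568627451
long ['scene'] [509.5  340.39  -0.02] 398.9333333333334
```

View pics/m.png

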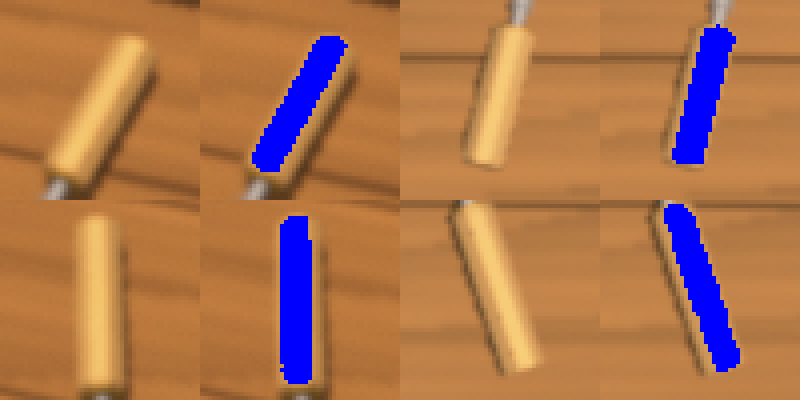

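```bash
python3 - <<'E'
from v import *
im={n:cv2.imread(f"pics/{n}0.png") for n in CI}
seeds={"short":dict(top=(256,158),scene=(246,229)),"medium":dict(top=(307,172),scene=(194,207)),"long":dict(top=(103,157),scene=(424,255))}
tips={"short":(85,13,dict(top=(262,126.3),scene=(231.5,264))),"medium":(120,13,dict(top=(291.5,127),scene=(195,258)))}
out=[]
for nm,L,z,x0 in(("short",90,13,[526,-43,-.18]),("medium",110,13,[495,-174,.32]),("long",130,58,[519,340,.064])):
    M={}
    for n in im:
        b,g,r=cv2.split(im[n].astype(float)); 
        m=((g/r>.725)&(b/r<.66)&(r>90)).astype(np.uint8)
        k,l=cv2.connectedComponents(m,connectivity=4); s=seeds[nm][n]; M[n]=(l==l[s[1],s[0]]).astype(float)
        print(n,M[n].sum(),ren(n,octo(*x0,z,L)).sum())
    for k in(["top","scene"],["top"],["scene"]):
        p,f,_=fit({n:M[n] for n in k},z,L,x0); print(nm,k,p,f)
        if len(k)==2: P=p
    for n in im:
            s=seeds[nm][n]; w=np.s_[s[1]-25:s[1]+25,s[0]-25:s[0]+25]
            o=im[n].copy(); o[M[n]>0]=(255,0,0); q=im[n].copy(); c,_=cv2.findContours((ren(n,octo(*P,z,L))>.5).astype(np.uint8),0,cv2.CHAIN_APPROX_NONE); cv2.drawContours(q,c,-1,(0,0,255),1)
            if nm in tips:
                d=tips[nm][0]; t=proj(n,[[P[0]+d*np.cos(P[2]),P[1]+d*np.sin(P[2]),z]])[0]; print("tip pred",n,t,"seen",tips[nm][2][n])
            out.append(cv2.resize(np.hstack([q[w],o[w]]),(400,200),interpolation=0))
cv2.imwrite("pics/m2.png",np.vstack([np.hstack(out[i:i+2]) for i in(0,2,4)]))
E
```

```text
scene 265.0 507.7725490196078
top 344.0 370.32941176470587
short ['top', 'scene'] [529.46 -41.04  -0.22] 281.1882352941176
short ['top'] [529.79 -41.01  -0.23] 34.54117647058823
short ['scene'] [521.72 -43.16  -0.09] 234.50196078431372
tip pred scene [228.44 264.07] seen (231.5, 264)
tip pred top [262.5  125.23] seen (262, 126.3)
scene 300.0 547.7058823529412
top 436.0 471.8470588235294
medium ['top', 'scene'] [ 499.11 -172.13    0.32] 304.2156862745098
medium ['top'] [ 499.69 -172.13    0.31] 53.760784313725495
medium ['scene'] [ 489.49 -178.04    0.42] 231.7843137254902
tip pred scene [195.08 256.74] seen (195, 258)
tip pred top [291.07 125.26] seen (291.5, 127)
scene 544.0 867.0627450980392
top 566.0 646.5019607843137
long ['top', 'scene'] [519.49 341.21   0.04] 449.01960784313724
long ['top'] [519.77 341.14   0.04] 107.52549019607844
long ['scene'] [509.47 340.78   0.03] 319.4745098039216
```

View pics/m2.png

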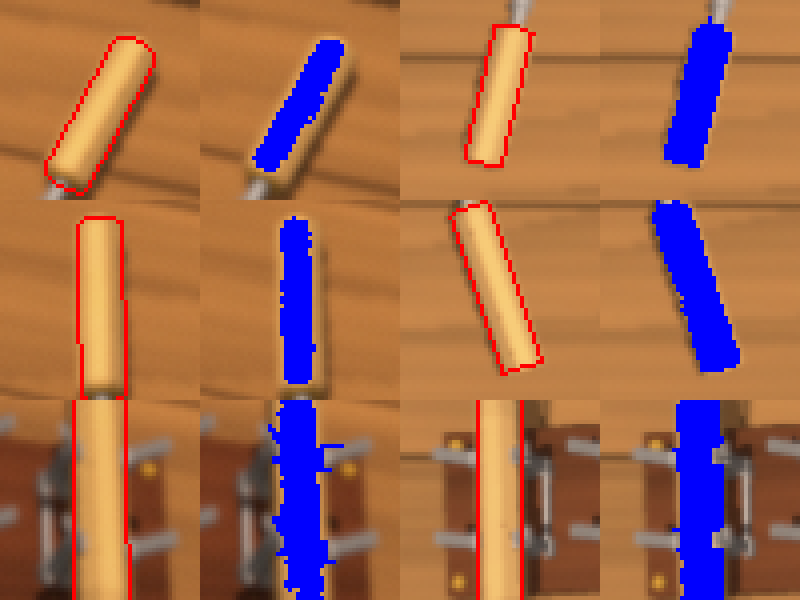

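Screws seen in both cameras put the rack at (524.4, 260.8) with yaw 0.064, agreeing to under 1 mm. The handle outlines also match in both views, giving short at about (527.5, -41.7), yaw -0.20, and medium at about (497.5, -172.5), yaw 0.32. I'll start moving now.

```bash
cat >d.py <<'E'
import sys,numpy as np
from rig import monitor
from scipy.spatial.transform import Rotation as Ro
# usage: d.py x y z yaw ; prints the shift/turn in move units to that pointing-down pose
s=monitor.sense(); R=Ro.from_euler("xyz",s["tcp_rot"]); p=np.array(s["eef_pos"])
np.set_printoptions(suppress=True,precision=3)
print(s["clock"],"pos",p,"rot",s["tcp_rot"],"F",s["contact_force"],"open",round(s["opening"]*85.4,1),"grip",s["grasp_force"],"q",s["qpos"])
if len(sys.argv)>4:
    x,y,z,w=map(float,sys.argv[1:5]); T=Ro.from_euler("xyz",[np.pi,0,w])
    print("shift",R.inv().apply(np.array([x,y,z])-p)/50,"turn",np.degrees((R.inv()*T).as_rotvec())/6)
E
python3 d.py 527.5 -41.7 100 -0.20
```

```text
0.1 pos [ 229.8   -580.772  230.641] rot [-3.14   0.     0.377] F [0.179 0.861 0.132] open 85.6 grip 0.0 q [-1.196  0.354  1.634 -0.     1.155 -0.002]
shift [ 9.504 -7.831  2.622] turn [-0.012  0.004  5.508]
```

>>> drive_tool(plan=[{"x": 9.5, "y": -7.84, "z": 2.6, "az": 5.5, "hand": 85}, {"x": 9.5, "y": -7.84, "z": 2.6, "az": 5.5, "hand": 85}, {"x": 9.5, "y": -7.84, "z": 2.6, "az": 5.5, "hand": 85}, {"x": 9.5, "y": -7.84, "z": 2.6, "az": 5.5, "hand": 85}, {"x": 9.5, "y": -7.84, "z": 2.6, "az": 5.5, "hand": 85}, {"x": 9.5, "y": -7.84, "z": 2.6, "az": 5.5, "hand": 85}, {"x": 9.5, "y": -7.84, "z": 2.6, "az": 5.5, "hand": 85}, {"x": 9.5, "y": -7.84, "z": 2.6, "az": 5.5, "hand": 85}])

```text
invalid input
```

```bash
python3 d.py 527.5 -41.7 100 -0.20
```

```text
0.1 pos [ 229.8   -580.772  230.641] rot [-3.14   0.     0.377] F [0.179 0.861 0.132] open 85.6 grip 0.0 q [-1.196  0.354  1.634 -0.     1.155 -0.002]
shift [ 9.504 -7.831  2.622] turn [-0.012  0.004  5.508]
```

>>> drive_tool(plan=[{"x": 0.7, "y": -0.6, "z": 0.2, "ax": 0, "ay": 0, "az": 0.5, "hand": 85}, {"x": 1.4, "y": -1.2, "z": 0.4, "ax": 0, "ay": 0, "az": 1, "hand": 85}, {"x": 2.1, "y": -1.8, "z": 0.6, "ax": 0, "ay": 0, "az": 1.5, "hand": 85}, {"x": 2.8, "y": -2.4, "z": 0.8, "ax": 0, "ay": 0, "az": 2, "hand": 85}, {"x": 3.5, "y": -3.0, "z": 1.0, "ax": 0, "ay": 0, "az": 2.5, "hand": 85}, {"x": 4.2, "y": -3.6, "z": 1.2, "ax": 0, "ay": 0, "az": 3, "hand": 85}, {"x": 4.9, "y": -4.2, "z": 1.4, "ax": 0, "ay": 0, "az": 3.5, "hand": 85}, {"x": 5.6, "y": -4.8, "z": 1.6, "ax": 0, "ay": 0, "az": 4, "hand": 85}], grip_force=60)

```text
clock: 0.9
eef_pos: [402.4, -253.2, 150.9]
tcp_rot: [3.142, -0.0, -0.045]
contact_force: [1.2, 0.2, -0.2]
opening: 0.996
grasp_force: 0.0
```

```bash
python3 d.py 527.5 -41.7 60 -0.20
```

```text
0.9 pos [ 402.421 -253.231  150.882] rot [ 3.142 -0.    -0.045] F [ 1.226  0.176 -0.164] open 85.1 grip 0.0 q [-0.565  0.224  2.022  0.     0.896  1.051]
shift [ 2.311 -4.338  1.818] turn [ 0.    -0.001  1.485]
```

>>> drive_tool(plan=[{"x": 0.46, "y": -0.87, "z": 0.3, "ax": 0, "ay": 0, "az": 0.5, "hand": 85}, {"x": 0.92, "y": -1.74, "z": 0.6, "ax": 0, "ay": 0, "az": 1, "hand": 85}, {"x": 1.39, "y": -2.6, "z": 0.9, "ax": 0, "ay": 0, "az": 1.49, "hand": 85}, {"x": 1.85, "y": -3.47, "z": 1.3, "ax": 0, "ay": 0, "az": 1.49, "hand": 85}, {"x": 2.31, "y": -4.34, "z": 1.8, "ax": 0, "ay": 0, "az": 1.49, "hand": 85}, {"x": 2.31, "y": -4.34, "z": 1.8, "ax": 0, "ay": 0, "az": 1.49, "hand": 85}, {"x": 2.31, "y": -4.34, "z": 1.8, "ax": 0, "ay": 0, "az": 1.49, "hand": 85}], grip_force=60)

```text
clock: 1.6
eef_pos: [526.3, -41.6, 60.1]
tcp_rot: [3.141, 0.002, -0.195]
contact_force: [-0.0, 0.0, 0.7]
opening: 0.995
grasp_force: 0.0
```

```bash
python3 d.py 527.5 -41.7 3.5 -0.20
```

```text
1.6 pos [526.274 -41.571  60.072] rot [ 3.141  0.002 -0.195] F [-0.016  0.002  0.673] open 84.9 grip 0.0 q [-0.082  0.437  1.969 -0.     0.737  1.684]
shift [ 0.027 -0.003  1.131] turn [0.003 0.021 0.046]
```

>>> drive_tool(plan=[{"x": 0.02, "y": 0, "z": 0.5, "ax": 0, "ay": 0, "az": 0.04, "hand": 85}, {"x": 0.02, "y": 0, "z": 0.9, "ax": 0, "ay": 0, "az": 0.04, "hand": 85}, {"x": 0.02, "y": 0, "z": 1.13, "ax": 0, "ay": 0, "az": 0.04, "hand": 70}, {"x": 0.02, "y": 0, "z": 1.13, "ax": 0, "ay": 0, "az": 0.04, "hand": 50}, {"x": 0.02, "y": 0, "z": 1.13, "ax": 0, "ay": 0, "az": 0.04, "hand": 35}, {"x": 0.02, "y": 0, "z": 1.13, "ax": 0, "ay": 0, "az": 0.04, "hand": 20}, {"x": 0.02, "y": 0, "z": 1.13, "ax": 0, "ay": 0, "az": 0.04, "hand": 15}, {"x": 0.02, "y": 0, "z": 1.13, "ax": 0, "ay": 0, "az": 0.04, "hand": 15}], grip_force=60)

```text
clock: 2.4
eef_pos: [528.3, -43.5, 6.1]
tcp_rot: [3.142, -0.002, -0.202]
contact_force: [-1.1, -2.1, 5.9]
opening: 0.285
grasp_force: 59.6
```

>>> drive_tool(plan=[{"x": 0, "y": 0, "z": 0, "ax": 0, "ay": 0, "az": 0, "hand": 15}, {"x": 0, "y": 0, "z": 0, "ax": 0, "ay": 0, "az": 0, "hand": 15}, {"x": 0, "y": 0, "z": 0, "ax": 0, "ay": 0, "az": 0, "hand": 15}, {"x": 0, "y": 0, "z": 0, "ax": 0, "ay": 0, "az": 0, "hand": 15}], grip_force=60)

```text
clock: 2.8
eef_pos: [528.3, -43.6, 6.1]
tcp_rot: [3.142, -0.002, -0.202]
contact_force: [-1.8, -1.9, 6.3]
opening: 0.289
grasp_force: 59.6
```

>>> drive_tool(plan=[{"x": 0, "y": 0, "z": -0.3, "ax": 0, "ay": 0, "az": 0, "hand": 15}, {"x": 0, "y": 0, "z": -1, "ax": 0, "ay": 0, "az": 0, "hand": 15}, {"x": 0, "y": 0, "z": -1.9, "ax": 0, "ay": 0, "az": 0, "hand": 15}, {"x": 0, "y": 0, "z": -2.8, "ax": 0, "ay": 0, "az": 0, "hand": 15}, {"x": 0, "y": 0, "z": -3.0, "ax": 0, "ay": 0, "az": 0, "hand": 15}, {"x": 0, "y": 0, "z": -3.0, "ax": 0, "ay": 0, "az": 0, "hand": 15}], grip_force=60)

```text
clock: 3.4
eef_pos: [528.9, -43.4, 157.2]
tcp_rot: [-3.141, -0.005, -0.202]
contact_force: [0.4, 0.3, -1.4]
opening: 0.286
grasp_force: 59.1
```

```bash
python3 - <<'E'
from v import *
s=imaging.grab_frame("scene")[:,:,::-1]; t=imaging.grab_frame("top")[:,:,::-1]
k=lambda i,x,y:cv2.resize(i[y:y+150,x:x+133],None,fx=3,fy=3,interpolation=cv2.INTER_CUBIC)
cv2.imwrite("pics/lift.png",np.hstack([k(s,180,130),k(t,195,70)]))
E
python3 - <<'E'
import numpy as np
c,s=np.cos(.064),np.sin(.064)
print("mid",524.4,260.8,"end",524.4+80*s,260.8-80*c)
E
python3 d.py 529.5 181 160 0.064
```

```text
mid 524.4 260.8 end 529.5165054624247 180.96378408358163
3.5 pos [526.836 -43.176 154.062] rot [ 3.141  0.001 -0.202] F [-0.009 -1.19  -1.287] open 24.4 grip 59.103860249742866 q [-0.085  0.296  1.91  -0.     0.936  1.688]
shift [-0.849 -4.403 -0.119] turn [-0.     0.007 -2.543]
```

View pics/lift.png

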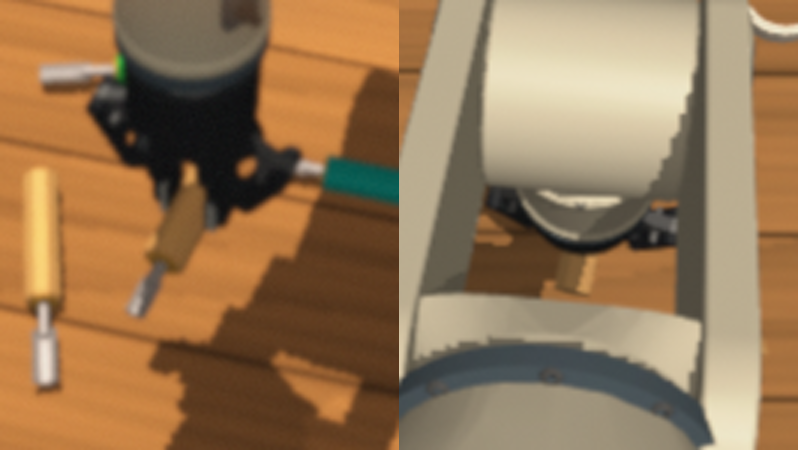

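The short gouge is held between the fingers and lifted, with its tip at scene pixel (226, 234). I'll check for tilt or offset in the hand.

```bash
python3 - <<'E'
from v import *
ey=np.array([np.cos(-.202),np.sin(-.202)])
for z in(155,160,165,170):
  for d in (45,85):
    print(z,d,proj("scene",[[526.8+d*ey[0],-43.2+d*ey[1],z]])[0])
print("seen tip ~",180+138/3,130+312/3," handle front ~",180+165/3,130+258/3)
E
```

```text
155 45 [234.72 217.76]
155 85 [225.33 235.07]
160 45 [234.65 216.54]
160 85 [225.2  233.93]
165 45 [234.58 215.32]
165 85 [225.07 232.77]
170 45 [234.51 214.07]
170 85 [224.95 231.59]
seen tip ~ 226.0 234.0  handle front ~ 235.0 216.0
```

>>> drive_tool(plan=[{"x": -0.14, "y": -0.73, "z": 0, "ax": 0, "ay": 0, "az": -0.5, "hand": 15}, {"x": -0.28, "y": -1.46, "z": 0, "ax": 0, "ay": 0, "az": -1, "hand": 15}, {"x": -0.42, "y": -2.2, "z": 0, "ax": 0, "ay": 0, "az": -1.5, "hand": 15}, {"x": -0.56, "y": -2.93, "z": 0, "ax": 0, "ay": 0, "az": -2, "hand": 15}, {"x": -0.7, "y": -3.67, "z": 0, "ax": 0, "ay": 0, "az": -2.54, "hand": 15}, {"x": -0.85, "y": -4.4, "z": 0, "ax": 0, "ay": 0, "az": -2.54, "hand": 15}, {"x": -0.85, "y": -4.4, "z": 0, "ax": 0, "ay": 0, "az": -2.54, "hand": 15}, {"x": -0.85, "y": -4.4, "z": 0, "ax": 0, "ay": 0, "az": -2.54, "hand": 15}], grip_force=60)

```text
clock: 4.3
eef_pos: [528.8, 180.9, 152.7]
tcp_rot: [3.14, 0.004, 0.066]
contact_force: [0.0, -1.3, -0.7]
opening: 0.286
grasp_force: 59.3
```

```bash
python3 d.py 529.5 181 105 0.064;  python3 - <<'E'
from v import *
s=imaging.grab_frame("scene")[:,:,::-1]; t=imaging.grab_frame("top")[:,:,::-1]
k=lambda i,x,y:cv2.resize(i[y:y+150,x:x+133],None,fx=3,fy=3,interpolation=cv2.INTER_CUBIC)
cv2.imwrite("pics/over.png",np.hstack([k(s,290,180),k(t,90,80)]))
E
```

```text
4.3 pos [528.753 180.939 152.692] rot [3.14  0.004 0.066] F [ 0.041 -1.301 -0.662] open 24.5 grip 59.25662494730204 q [ 0.327  0.343  1.845 -0.     0.958  1.833]
shift [ 0.018 -0.001  0.954] turn [0.012 0.033 0.016]
```

View pics/over.png

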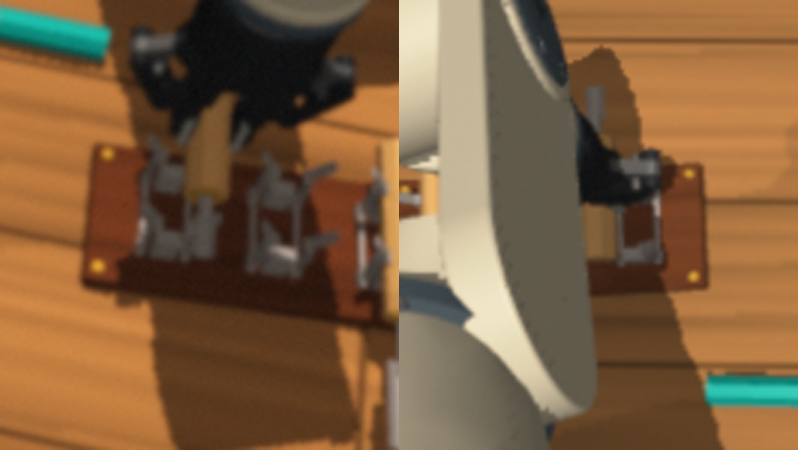

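The gouge is held level over the end clip and its tip and handle front match the predicted pixels. I'll lower it now.

>>> drive_tool(plan=[{"x": 0.02, "y": 0, "z": 0.5, "ax": 0, "ay": 0, "az": 0, "hand": 15}, {"x": 0.02, "y": 0, "z": 1.0, "ax": 0, "ay": 0, "az": 0, "hand": 15}, {"x": 0.02, "y": 0, "z": 1.35, "ax": 0, "ay": 0, "az": 0, "hand": 15}, {"x": 0.02, "y": 0, "z": 1.35, "ax": 0, "ay": 0, "az": 0, "hand": 15}, {"x": 0.02, "y": 0, "z": 1.35, "ax": 0, "ay": 0, "az": 0, "hand": 15}], grip_force=60)

```text
clock: 4.9
eef_pos: [531.0, 179.9, 87.2]
tcp_rot: [3.141, 0.001, 0.062]
contact_force: [0.8, -0.7, -1.1]
opening: 0.287
grasp_force: 59.3
```

```bash
python3 d.py 529.5 181 51 0.064
```

```text
4.9 pos [531.013 179.865  87.237] rot [3.141 0.001 0.062] F [ 0.791 -0.671 -1.118] open 24.5 grip 59.254841110669076 q [ 0.324  0.434  1.886 -0.     0.823  1.832]
shift [-0.028 -0.025  0.725] turn [ 0.003  0.009 -0.016]
```

>>> drive_tool(plan=[{"x": -0.02, "y": -0.02, "z": 0.2, "ax": 0, "ay": 0, "az": 0, "hand": 15}, {"x": -0.02, "y": -0.02, "z": 0.35, "ax": 0, "ay": 0, "az": 0, "hand": 15}, {"x": -0.02, "y": -0.02, "z": 0.45, "ax": 0, "ay": 0, "az": 0, "hand": 15}, {"x": -0.02, "y": -0.02, "z": 0.5, "ax": 0, "ay": 0, "az": 0, "hand": 15}, {"x": -0.02, "y": -0.02, "z": 0.5, "ax": 0, "ay": 0, "az": 0, "hand": 15}], grip_force=60)

```text
clock: 5.4
eef_pos: [530.4, 181.8, 62.1]
tcp_rot: [3.141, -0.001, 0.064]
contact_force: [1.9, -2.0, -1.8]
opening: 0.289
grasp_force: 59.1
```

>>> drive_tool(plan=[{"x": 0, "y": 0, "z": 0.08, "ax": 0, "ay": 0, "az": 0, "hand": 15}, {"x": 0, "y": 0, "z": 0.14, "ax": 0, "ay": 0, "az": 0, "hand": 15}, {"x": 0, "y": 0, "z": 0.18, "ax": 0, "ay": 0, "az": 0, "hand": 15}, {"x": 0, "y": 0, "z": 0.18, "ax": 0, "ay": 0, "az": 0, "hand": 15}], grip_force=60)

```text
clock: 5.8
eef_pos: [529.4, 181.6, 52.4]
tcp_rot: [3.141, 0.001, 0.064]
contact_force: [2.0, -0.5, -8.6]
opening: 0.285
grasp_force: 59.2
```

>>> drive_tool(plan=[{"x": 0, "y": 0, "z": 0.04, "ax": 0, "ay": 0, "az": 0, "hand": 15}, {"x": 0, "y": 0, "z": 0.08, "ax": 0, "ay": 0, "az": 0, "hand": 15}, {"x": 0, "y": 0, "z": 0.08, "ax": 0, "ay": 0, "az": 0, "hand": 15}, {"x": 0, "y": 0, "z": 0.08, "ax": 0, "ay": 0, "az": 0, "hand": 15}], grip_force=60)

```text
clock: 6.2
eef_pos: [529.6, 181.7, 51.0]
tcp_rot: [3.141, 0.001, 0.064]
contact_force: [-7.6, -4.0, 22.0]
opening: 0.285
grasp_force: 62.9
```

The handle is seated: TCP z is 51.0 as predicted, with 22 N of seat reaction. I'll release it and go for the medium gouge.

>>> drive_tool(plan=[{"x": 0, "y": 0, "z": 0.04, "ax": 0, "ay": 0, "az": 0, "hand": 50}, {"x": 0, "y": 0, "z": 0.04, "ax": 0, "ay": 0, "az": 0, "hand": 50}, {"x": 0, "y": 0, "z": 0.04, "ax": 0, "ay": 0, "az": 0, "hand": 50}, {"x": 0, "y": 0, "z": 0.04, "ax": 0, "ay": 0, "az": 0, "hand": 50}], grip_force=60)

```text
clock: 6.6
eef_pos: [530.0, 181.9, 47.1]
tcp_rot: [-3.142, 0.0, 0.064]
contact_force: [0.4, -0.2, -0.6]
opening: 0.587
grasp_force: 0.0
```

>>> drive_tool(plan=[{"x": 0, "y": 0, "z": -0.3, "ax": 0, "ay": 0, "az": 0, "hand": 50}, {"x": 0, "y": 0, "z": -0.9, "ax": 0, "ay": 0, "az": 0, "hand": 50}, {"x": 0, "y": 0, "z": -1.8, "ax": 0, "ay": 0, "az": 0, "hand": 50}, {"x": 0, "y": 0, "z": -2.4, "ax": 0, "ay": 0, "az": 0, "hand": 85}], grip_force=60)

```text
clock: 7.0
eef_pos: [530.8, 182.1, 170.8]
tcp_rot: [-3.141, -0.002, 0.064]
contact_force: [1.1, -0.5, 0.5]
opening: 0.736
grasp_force: 0.0
```

```bash
python3 d.py 497.5 -172.5 120 0.32
```

```text
7.0 pos [530.788 182.119 170.823] rot [-3.141 -0.002  0.064] F [ 1.071 -0.457  0.472] open 62.9 grip 0.0 q [0.328 0.32  1.83  0.    0.989 1.835]
shift [-1.118  7.036  1.009] turn [-0.004 -0.024 -2.448]
```

>>> drive_tool(plan=[{"x": -0.14, "y": 0.9, "z": 0, "ax": 0, "ay": 0, "az": -0.4, "hand": 85}, {"x": -0.28, "y": 1.8, "z": 0, "ax": 0, "ay": 0, "az": -0.8, "hand": 85}, {"x": -0.42, "y": 2.7, "z": 0.2, "ax": 0, "ay": 0, "az": -1.2, "hand": 85}, {"x": -0.56, "y": 3.6, "z": 0.4, "ax": 0, "ay": 0, "az": -1.6, "hand": 85}, {"x": -0.7, "y": 4.5, "z": 0.6, "ax": 0, "ay": 0, "az": -2, "hand": 85}, {"x": -0.84, "y": 5.4, "z": 0.8, "ax": 0, "ay": 0, "az": -2.45, "hand": 85}, {"x": -1, "y": 6.3, "z": 1, "ax": 0, "ay": 0, "az": -2.45, "hand": 85}, {"x": -1.12, "y": 7.04, "z": 1, "ax": 0, "ay": 0, "az": -2.45, "hand": 85}], grip_force=60)

```text
clock: 7.8
eef_pos: [495.5, -175.1, 117.2]
tcp_rot: [-3.141, 0.001, 0.32]
contact_force: [-0.1, 0.1, -0.2]
opening: 0.998
grasp_force: 0.0
```

>>> drive_tool(plan=[{"x": 0, "y": 0, "z": 0.6, "ax": 0, "ay": 0, "az": 0, "hand": 85}, {"x": 0, "y": 0, "z": 1.1, "ax": 0, "ay": 0, "az": 0, "hand": 85}, {"x": 0, "y": 0, "z": 1.1, "ax": 0, "ay": 0, "az": 0, "hand": 85}, {"x": 0, "y": 0, "z": 1.1, "ax": 0, "ay": 0, "az": 0, "hand": 85}], grip_force=60)

```text
clock: 8.2
eef_pos: [496.6, -173.0, 63.0]
tcp_rot: [-3.141, 0.0, 0.32]
contact_force: [0.3, 0.0, -0.4]
opening: 0.995
grasp_force: 0.0
```

```bash
python3 d.py 497.5 -172.5 5 0.32; python3 - <<'E'
from v import *
t=imaging.grab_frame("top")[:,:,::-1];s=imaging.grab_frame("scene")[:,:,::-1]
k=lambda i,x,y:cv2.resize(i[y:y+150,x:x+133],None,fx=3,fy=3,interpolation=cv2.INTER_CUBIC)
cv2.imwrite("pics/seat1.png",np.hstack([k(s,310,200),k(t,80,80)]))
E
```

```text
8.2 pos [ 496.616 -172.97    63.005] rot [-3.141  0.     0.32 ] F [ 0.32   0.021 -0.408] open 85.0 grip 0.0 q [-0.338  0.429  1.974  0.     0.739  0.912]
shift [ 0.02  -0.003  1.16 ] turn [-0.003  0.003  0.003]
```

View pics/seat1.png

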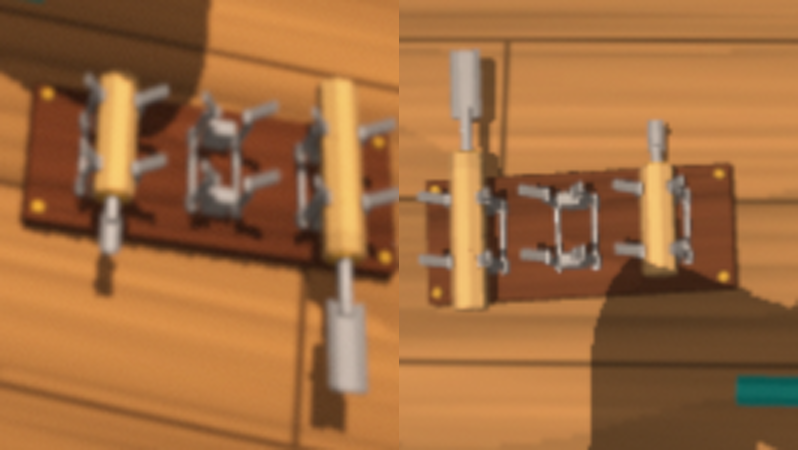

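The short gouge sits in the end clip (top crop handle near 658,220), its jaws gripping like the long gouge's and its blade pointing to +x. Next is the medium gouge.

>>> drive_tool(plan=[{"x": 0.02, "y": 0, "z": 0.5, "ax": 0, "ay": 0, "az": 0, "hand": 85}, {"x": 0.02, "y": 0, "z": 0.9, "ax": 0, "ay": 0, "az": 0, "hand": 85}, {"x": 0.02, "y": 0, "z": 1.16, "ax": 0, "ay": 0, "az": 0, "hand": 70}, {"x": 0.02, "y": 0, "z": 1.16, "ax": 0, "ay": 0, "az": 0, "hand": 50}, {"x": 0.02, "y": 0, "z": 1.16, "ax": 0, "ay": 0, "az": 0, "hand": 35}, {"x": 0.02, "y": 0, "z": 1.16, "ax": 0, "ay": 0, "az": 0, "hand": 20}, {"x": 0.02, "y": 0, "z": 1.16, "ax": 0, "ay": 0, "az": 0, "hand": 15}, {"x": 0.02, "y": 0, "z": 1.16, "ax": 0, "ay": 0, "az": 0, "hand": 15}], grip_force=60)

```text
clock: 9.1
eef_pos: [498.4, -173.0, 5.6]
tcp_rot: [3.14, -0.002, 0.32]
contact_force: [-0.6, 1.2, 6.2]
opening: 0.286
grasp_force: 59.7
```

>>> drive_tool(plan=[{"x": 0, "y": 0, "z": 0, "ax": 0, "ay": 0, "az": 0, "hand": 15}, {"x": 0, "y": 0, "z": 0, "ax": 0, "ay": 0, "az": 0, "hand": 15}, {"x": 0, "y": 0, "z": 0, "ax": 0, "ay": 0, "az": 0, "hand": 15}], grip_force=60)

```text
clock: 9.4
eef_pos: [498.4, -173.0, 5.6]
tcp_rot: [3.14, -0.002, 0.32]
contact_force: [-0.5, 0.3, 7.1]
opening: 0.285
grasp_force: 59.7
```

>>> drive_tool(plan=[{"x": 0, "y": 0, "z": -0.3, "ax": 0, "ay": 0, "az": 0, "hand": 15}, {"x": 0, "y": 0, "z": -1, "ax": 0, "ay": 0, "az": 0, "hand": 15}, {"x": 0, "y": 0, "z": -1.9, "ax": 0, "ay": 0, "az": 0, "hand": 15}, {"x": 0, "y": 0, "z": -2.8, "ax": 0, "ay": 0, "az": 0, "hand": 15}, {"x": 0, "y": 0, "z": -3.2, "ax": 0, "ay": 0, "az": 0, "hand": 15}, {"x": 0, "y": 0, "z": -3.2, "ax": 0, "ay": 0, "az": 0, "hand": 15}, {"x": 0, "y": 0, "z": -3.2, "ax": 0, "ay": 0, "az": 0, "hand": 15}], grip_force=60)

```text
clock: 10.1
eef_pos: [497.5, -172.7, 164.7]
tcp_rot: [3.141, -0.001, 0.32]
contact_force: [0.4, -0.2, -1.8]
opening: 0.282
grasp_force: 59.2
```

```bash
python3 d.py 524.4 260.8 160 0.064
```

```text
10.1 pos [ 497.456 -172.692  164.681] rot [ 3.141 -0.001  0.32 ] F [ 0.4   -0.174 -1.797] open 24.0 grip 59.181420765817165 q [-0.337  0.278  1.907  0.     0.955  0.914]
shift [ 3.241 -8.059  0.091] turn [ 0.006 -0.01   2.447]
```

>>> drive_tool(plan=[{"x": 0.32, "y": -0.8, "z": 0, "ax": 0, "ay": 0, "az": 0.35, "hand": 15}, {"x": 0.64, "y": -1.6, "z": 0, "ax": 0, "ay": 0, "az": 0.7, "hand": 15}, {"x": 0.97, "y": -2.4, "z": 0, "ax": 0, "ay": 0, "az": 1.05, "hand": 15}, {"x": 1.29, "y": -3.2, "z": 0, "ax": 0, "ay": 0, "az": 1.4, "hand": 15}, {"x": 1.61, "y": -4, "z": 0, "ax": 0, "ay": 0, "az": 1.75, "hand": 15}, {"x": 1.93, "y": -4.8, "z": 0, "ax": 0, "ay": 0, "az": 2.1, "hand": 15}, {"x": 2.25, "y": -5.6, "z": 0, "ax": 0, "ay": 0, "az": 2.45, "hand": 15}, {"x": 2.57, "y": -6.4, "z": 0, "ax": 0, "ay": 0, "az": 2.45, "hand": 15}], grip_force=60)

```text
clock: 10.9
eef_pos: [517.4, 172.9, 162.4]
tcp_rot: [3.141, 0.003, 0.063]
contact_force: [1.7, -0.1, -0.7]
opening: 0.286
grasp_force: 59.3
```

```bash
python3 d.py 524.4 260.8 160 0.064
```

```text
10.9 pos [517.425 172.93  162.434] rot [3.141 0.003 0.063] F [ 1.68  -0.07  -0.731] open 24.4 grip 59.267910132184625 q [ 0.32   0.311  1.866 -0.     0.967  1.828]
shift [ 0.249 -1.745  0.047] turn [ 0.008  0.028 -0.014]
```

>>> drive_tool(plan=[{"x": 0.12, "y": -0.85, "z": 0, "ax": 0, "ay": 0, "az": 0, "hand": 15}, {"x": 0.24, "y": -1.7, "z": 0, "ax": 0, "ay": 0, "az": 0, "hand": 15}, {"x": 0.24, "y": -1.7, "z": 0.6, "ax": 0, "ay": 0, "az": 0, "hand": 15}, {"x": 0.24, "y": -1.7, "z": 1.2, "ax": 0, "ay": 0, "az": 0, "hand": 15}, {"x": 0.24, "y": -1.7, "z": 1.4, "ax": 0, "ay": 0, "az": 0, "hand": 15}, {"x": 0.24, "y": -1.7, "z": 1.4, "ax": 0, "ay": 0, "az": 0, "hand": 15}, {"x": 0.24, "y": -1.7, "z": 1.4, "ax": 0, "ay": 0, "az": 0, "hand": 15}], grip_force=60)

```text
clock: 11.6
eef_pos: [525.5, 256.8, 94.4]
tcp_rot: [3.141, 0.0, 0.063]
contact_force: [0.8, 1.1, -1.4]
opening: 0.286
grasp_force: 59.3
```

```bash
python3 d.py 524.4 260.8 51 0.064
```

```text
11.6 pos [525.483 256.81   94.437] rot [3.141 0.    0.063] F [ 0.846  1.07  -1.378] open 24.4 grip 59.341307217255235 q [ 0.452  0.454  1.829 -0.     0.859  1.96 ]
shift [-0.016 -0.081  0.869] turn [ 0.002  0.003 -0.008]
```

>>> drive_tool(plan=[{"x": -0.01, "y": -0.08, "z": 0.1, "ax": 0, "ay": 0, "az": 0, "hand": 15}, {"x": -0.01, "y": -0.08, "z": 0.3, "ax": 0, "ay": 0, "az": 0, "hand": 15}, {"x": -0.01, "y": -0.08, "z": 0.5, "ax": 0, "ay": 0, "az": 0, "hand": 15}, {"x": -0.01, "y": -0.08, "z": 0.6, "ax": 0, "ay": 0, "az": 0, "hand": 15}, {"x": -0.01, "y": -0.08, "z": 0.65, "ax": 0, "ay": 0, "az": 0, "hand": 15}, {"x": -0.01, "y": -0.08, "z": 0.65, "ax": 0, "ay": 0, "az": 0, "hand": 15}], grip_force=60)

```text
clock: 12.2
eef_pos: [524.7, 260.9, 61.3]
tcp_rot: [3.141, -0.0, 0.064]
contact_force: [2.1, -0.2, -2.9]
opening: 0.287
grasp_force: 59.2
```

>>> drive_tool(plan=[{"x": 0, "y": 0, "z": 0.08, "ax": 0, "ay": 0, "az": 0, "hand": 15}, {"x": 0, "y": 0, "z": 0.14, "ax": 0, "ay": 0, "az": 0, "hand": 15}, {"x": 0, "y": 0, "z": 0.18, "ax": 0, "ay": 0, "az": 0, "hand": 15}, {"x": 0, "y": 0, "z": 0.18, "ax": 0, "ay": 0, "az": 0, "hand": 15}], grip_force=60)

```text
clock: 12.6
eef_pos: [523.8, 260.7, 51.8]
tcp_rot: [3.141, 0.001, 0.064]
contact_force: [2.4, 0.1, -8.8]
opening: 0.282
grasp_force: 59.2
```

>>> drive_tool(plan=[{"x": 0, "y": 0, "z": 0.04, "ax": 0, "ay": 0, "az": 0, "hand": 15}, {"x": 0, "y": 0, "z": 0.08, "ax": 0, "ay": 0, "az": 0, "hand": 15}, {"x": 0, "y": 0, "z": 0.08, "ax": 0, "ay": 0, "az": 0, "hand": 15}, {"x": 0, "y": 0, "z": 0.08, "ax": 0, "ay": 0, "az": 0, "hand": 15}], grip_force=60)

```text
clock: 13.0
eef_pos: [524.1, 260.9, 50.5]
tcp_rot: [3.141, 0.001, 0.064]
contact_force: [-9.2, -4.2, 19.3]
opening: 0.284
grasp_force: 62.6
```

The medium handle is seated too (z 50.5, 19 N). I'll release it and retreat.

>>> drive_tool(plan=[{"x": 0, "y": 0, "z": 0.04, "ax": 0, "ay": 0, "az": 0, "hand": 50}, {"x": 0, "y": 0, "z": 0.04, "ax": 0, "ay": 0, "az": 0, "hand": 50}, {"x": 0, "y": 0, "z": 0.04, "ax": 0, "ay": 0, "az": 0, "hand": 50}, {"x": 0, "y": 0, "z": 0.04, "ax": 0, "ay": 0, "az": 0, "hand": 50}], grip_force=60)

```text
clock: 13.4
eef_pos: [524.6, 261.1, 46.7]
tcp_rot: [3.142, 0.0, 0.064]
contact_force: [0.1, 0.7, -0.3]
opening: 0.586
grasp_force: 0.0
```

>>> drive_tool(plan=[{"x": 0, "y": 0, "z": -0.3, "ax": 0, "ay": 0, "az": 0, "hand": 50}, {"x": 0, "y": 0, "z": -0.9, "ax": 0, "ay": 0, "az": 0, "hand": 50}, {"x": 0, "y": 0, "z": -1.8, "ax": 0, "ay": 0, "az": 0, "hand": 50}, {"x": 0, "y": 0, "z": -2.5, "ax": 0, "ay": 0, "az": 0, "hand": 50}, {"x": 0, "y": 1, "z": -2.5, "ax": 0, "ay": 0, "az": 0, "hand": 50}, {"x": 0, "y": 2, "z": -2.5, "ax": 0, "ay": 0, "az": 0, "hand": 50}, {"x": 0, "y": 3, "z": -2.5, "ax": 0, "ay": 0, "az": 0, "hand": 50}, {"x": 0, "y": 4, "z": -2.5, "ax": 0, "ay": 0, "az": 0, "hand": 50}], grip_force=60)

```text
clock: 14.2
eef_pos: [537.3, 59.8, 173.2]
tcp_rot: [-3.142, -0.002, 0.064]
contact_force: [0.1, 0.2, 0.4]
opening: 0.588
grasp_force: 0.0
```

>>> drive_tool(plan=[{"x": 0, "y": 1, "z": 0, "ax": 0, "ay": 0, "az": 0, "hand": 50}, {"x": 0, "y": 2, "z": 0, "ax": 0, "ay": 0, "az": 0, "hand": 50}, {"x": 0, "y": 3, "z": 0, "ax": 0, "ay": 0, "az": 0, "hand": 50}, {"x": 0, "y": 3, "z": 0, "ax": 0, "ay": 0, "az": 0, "hand": 50}, {"x": 0, "y": 3, "z": 0, "ax": 0, "ay": 0, "az": 0, "hand": 50}], grip_force=60)

```text
clock: 14.7
eef_pos: [546.8, -89.3, 172.6]
tcp_rot: [-3.141, -0.001, 0.061]
contact_force: [0.3, 0.8, 0.1]
opening: 0.583
grasp_force: 0.0
```

```bash
python3 - <<'E'
from v import *
t=imaging.grab_frame("top")[:,:,::-1];s=imaging.grab_frame("scene")[:,:,::-1]
k=lambda i,x,y:cv2.resize(i[y:y+150,x:x+133],None,fx=3,fy=3,interpolation=cv2.INTER_CUBIC)
cv2.imwrite("pics/seat2.png",np.hstack([k(s,310,200),k(t,80,80)]))
E
```

```text
(no output)
```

View pics/seat2.png

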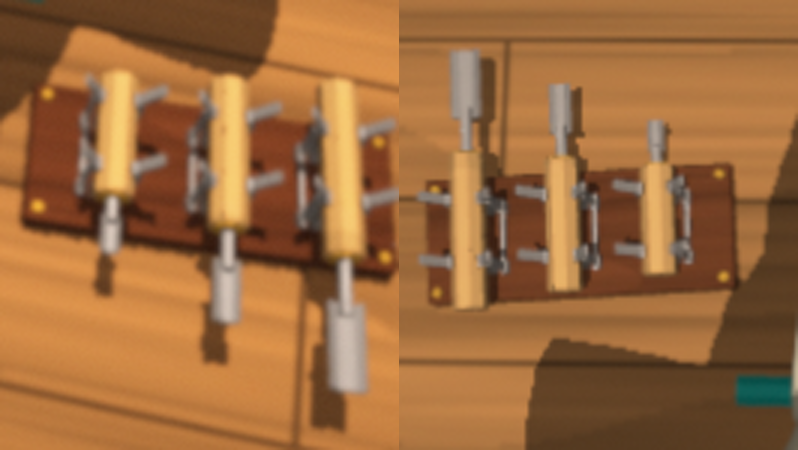

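The final picture shows the long, medium and short gouges side by side (top crop x near 468, 564 and 658). All three sit level in their clips with blades to +x, and the robot is clear of them.

```bash
python3 -c "
from rig import r
print(r.sign_off())"
```

```text
the job is handed in; nothing more can be done
None
```

I put the short gouge in the end clip and the medium gouge in the middle clip, so the rack runs long, medium, short with all blades pointing the same way. Both handles pressed down onto the hard seat at about 20 N. The arm never moved near the spoon, and the job was handed in at about 15 s on the robot's clock.

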